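Fit a centrifuge rotor and spin-check it by hand

TASK

Fit the loose rotor onto the spindle of the open bench centrifuge, feel for its stop and press it home with a steady 20 N or so for half a second, never over 28 N. Then gently push it round by hand and let go so that it coasts freely, untouched, for a good second, and finish with it standing still, still home; leave the bottle, tube rack and beaker where they are.

Things in the scene. Friction and masses are not known exactly. Their poses are not given: they have to be found in the camera images.
- rotor_knob (a point): Loose aluminium rotor, 320 g give or take a quarter, standing on the bench. This point: on its axis, half-way up its black cylindrical grip knob (22 mm diameter, 42 mm tall); z up the axis. The knob's foot and the hub's top are 21 mm below it, the rotor's flat underside 49 mm below. Hub: 40 mm diameter, 28 mm tall, with a 14.4 mm bore, 23 mm deep, from below.
- rotor: The same rotor; origin on its axis at its underside, z up. Four upright tube sleeves (18 mm diameter, from 4 to 27 mm above the underside) stand 49 mm from the axis along this frame's +x, +y, -x and -y (rotor_knob has the same axes), on 10 mm wide arms; overall radius 58 mm. The gaps between the sleeves are open, some 50 mm wide.
- centrifuge: Fixed white bench centrifuge, lid taken off; housing 190 x 190 mm, deck 82 mm above the bench; origin on the bench under the centre of the housing, z up.
- spindle_top (a point): Top of the vertical steel spindle in the centre of the centrifuge, 127 mm above the bench. The spindle is 12.4 mm in diameter; its last 5 mm taper to 6 mm across.
- seat (a point): Fixed point on the spindle's axis, 22 mm below its top. The rotor's underside rests on a rubber collar, 34 mm diameter, round the spindle. The rotor's weight does not move the collar; pushed by the rotor with about 8 N in all it slides down, and stays where left, to a hard stop. With the collar on its stop the rotor's underside is 0 to 8 mm above this point: shims differ, so the stop must be felt.
- collar (a joint): How far the collar has been pushed down (m): starts at 0 to 0.001, reads 0.005 on the hard stop. Rough reading only. Pressed with more than about 10 N it is on the stop; the press there must reach 14 N and never pass 28 N.
- spindle (a joint): Turning angle of the spindle with its collar (rad), counter-clockwise from above positive, no end stops. It turns very easily with the rotor carried round by friction on the collar; a rotor spun up to 3 rad/s coasts some 4 s before it stops.
- bottle: Amber bottle, 60 mm diameter, 130 mm tall, bystander; origin at the centre of its foot.
- rack: Orange tube rack with glass tubes, 60 x 150 x 96 mm, bystander; origin at the centre of its underside.
- beaker: Glass beaker, 72 mm diameter, 90 mm tall, bystander; origin at the centre of its foot.

How it is judged (in metres and radians):
On the way, in this order (a step that is already met when the one before it is completed fails the run):
1. the rotor is on the spindle, on axis and upright, has pushed the collar to within 1 mm of its stop, and is pressed there with more than 14 N for 0.2 s (value of joint collar above 0.004 m and z of rotor in the frame of seat below 0.01 m and horizontal distance between rotor and seat below 0.003 m and angle between rotor's own z axis and vertical below 0.06 rad and contact force between rotor and centrifuge above 14 N), for 0.2 s.
2. the rotor, home on the spindle, coasts untouched for 0.8 s, the spindle turning faster than 0.4 rad/s either way (value of joint collar above 0.004 m and z of rotor in the frame of seat below 0.01 m and horizontal distance between rotor and seat below 0.003 m and angle between rotor's own z axis and vertical below 0.06 rad and contact force between rotor and the arm below 0.05 N and contact force between rotor and the fingers below 0.05 N and (velocity of joint spindle above 0.4 rad/s or velocity of joint spindle below -0.4 rad/s)), for 0.8 s.
At the end, for the whole second after the job is handed in: the rotor sits upright (0.06 rad) on the spindle, within 3 mm of its axis, its underside less than 10 mm above the seat point and the collar within 1 mm of its stop; it is released and has come to rest (spindle below 0.15 rad/s, rotor below 0.25 rad/s) (value of joint collar above 0.004 m and z of rotor in the frame of seat below 0.01 m and horizontal distance between rotor and seat below 0.003 m and angle between rotor's own z axis and vertical below 0.06 rad and velocity of joint spindle between -0.15 and 0.15 rad/s and angular speed of rotor below 0.25 rad/s); the robot touches nothing.
It fails at once if the rotor is pressed, knocked or dropped onto the centrifuge with more than 28 N (contact force between rotor and centrifuge above 28 N).
It fails at once if a bystander (bottle, rack or beaker) is moved by more than 20 mm (distance of any of bottle, rack, beaker from where it was at the start of the episode above 0.02 m).
It also fails if it takes over 58 s, if anything falls off the work surface, if the arm or the gripper's body presses on something with over 40 N, if the wrist force passes 120 N, or if a joint passes its speed limit or range.

ROBOT

A 6-joint arm with a two-finger parallel gripper is mounted at the origin on the work surface. World frame = base frame: x ahead of the robot, y to its left, z up, the work surface at z = 0. Lengths are in mm, angles in rad, forces in N, time in s.
With the tool pointing down it reaches from about 350 to 775 mm from the base axis. Payload 7.3 kg.
Tool frame: the origin (TCP) lies on the mounting face of the last link; the fingertips stand 178 mm ahead of it and the grasp point (between the pads) lies 159 mm ahead of it (bot.grip_point_offset is the distance from the TCP to the grasp point, in mm); x points along the fingers, y is the direction in which the jaws open and shut, and the axes are right-handed (so a half turn about x gives the same grasp; the last joint's range is limited). The gripper opens to 92 mm and grips with 3 to 60 N. Pads are 19 mm wide; open, the fingers measure 130 mm over their backs; the gripper's body (75 mm by 190 mm) begins 47 mm behind the grasp point.
Start: joints at [1.058, 0.342, 1.524, -0, 1.275, -0.146], TCP at [188.26, 490.088, 404.741] pointing down, gripper open.
Joint ranges: [-2.53, 2.53], [-0.77, 2.02], [0.04, 2.7], [-1, 4.14], [0.28, 2.66], [-3.11, 3.11]. Speed limits (rad/s): [2.57, 2.57, 3.14, 3.14, 3.14, 3.14].

INTERFACE

Orientations are given as [roll, pitch, yaw] about the fixed x, y, z axes, in that order (R = Rz(yaw) Ry(pitch) Rx(roll)).
In Python, from plant import bot gives the robot as it stands.
- The arm moves only by the tool arm_command, never from a script. Its argument "moves" is a list of rows, each a list of 5 numbers: the shift along the tool's x, y, z in cm, then the turn about the tool's x in degrees, then the opening, from 0 (shut) to 1 (fully open). A call has 1 to 10 rows; each row is the pose to reach, as a shift and turn from the pose measured when the call began, along the tool's axes at that moment; what a row does not reach only later rows make up. A row lasts 1/10 s, in which the tool goes at most 50 mm and 8.59 degrees, less where a joint would pass 70% of its speed; a pose out of reach is approached as far as the arm can. A call with a gripper value outside its range is refused whole. The fingers move at their own pace and stop on an object; the grip force is fixed at half the most. Time passes only in rows, so rows that repeat a pose let the fingers close. It gives the time, the measured TCP pose, the force and the opening at its end, in the units of the state.
- bot.get_obs(): the state, without advancing time (a new reading comes with each control period).
- bot.capture(name): name is "side" or "top"; returns a dict with "frame" (480x640x3 uint8, blue, green, red), "K" (3x3 intrinsics, pixels), "origin" and "orientation" of the camera in the world. Camera axes: x right, y down, z forward; pixel columns grow to the right and rows downward; lengths in mm; the calibration is good to about 2 mm. A picture is of the moment at which its call begins. There is no depth.
- bot.close_job(): hands the job in, once; it reports no verdict.
The state is a dict: "time": time; "joint_positions": joint angles; "dq": joint speeds; "tau": joint torques, N m; "tool_pos": TCP position; "tcp_rot": TCP orientation; "contact_force": force on the tool from outside, world axes, zero at the start; "moment": the same for the moment, N m; "grip_width": finger opening in mm.
Only numpy, scipy, OpenCV 4.12 (cv2) and the standard library are available. Lean on these libraries where they do the work, as an engineer would, in place of code of your own. Each camera call takes 0.05 s, during which the arm holds its last target.

## Working session

There is one attempt and no reset: what is moved stays moved. The work goes in short steps, Python scripts to look and compute and a tool call to move; the robot and the scene stay as the last step left them, time stands still between calls to the robot, and variables do not carry over. Pictures are saved under pics/ and viewed, and the job is handed in when it is done.

Besides the shell and the picture viewer there is one more tool, called after "Call:" as name(argument=value, ...), one argument or row to a line, values as JSON. arm_command: Moves the arm, as the interface text tells. Its arguments: {"type":"object","properties":{"moves":{"type":"array"}},"required":["moves"]}

```bash
ls; mkdir -p pics; python3 - <<'E'
from plant import bot
import cv2,numpy as np
o=bot.get_obs(); print({k:np.round(v,3) for k,v in o.items()})
for n in ("side","top"):
    c=bot.capture(n); cv2.imwrite(f"pics/{n}0.png",c["frame"]); print(n,c["K"],c["origin"],c["orientation"])
print(bot.grip_point_offset)
E
```

```text
pics
{'time': np.float64(0.0), 'joint_positions': array([ 1.058,  0.343,  1.525, -0.   ,  1.275, -0.146]), 'dq': array([-0.001,  0.002,  0.001,  0.001,  0.002, -0.002]), 'tau': array([-3.0000e-03, -4.3125e+01, -2.4422e+01,  7.1000e-02,  5.6000e-02,
       -0.0000e+00]), 'tool_pos': array([188.201, 489.977, 404.053]), 'tcp_rot': array([-1.713,  1.569, -2.08 ]), 'contact_force': array([-0.547, -0.025,  0.536]), 'moment': array([ 0.036, -0.023,  0.04 ]), 'grip_width': np.float64(92.146)}
side [[508.67020888   0.         310.46655361]
 [  0.         508.67020888 242.03015676]
 [  0.           0.           1.        ]] [407.05674108 630.80203121 601.37659231] [-2.17854545  0.02022962 -2.83889634]
top [[480.18989749   0.         315.4872676 ]
 [  0.         480.18989749 238.72698029]
 [  0.           0.           1.        ]] [ 580.7145252   -23.97510926 1063.3393336 ] [-3.0707397  -0.0066005  -1.55712666]
159.20000000000002
```

View pics/side0.png

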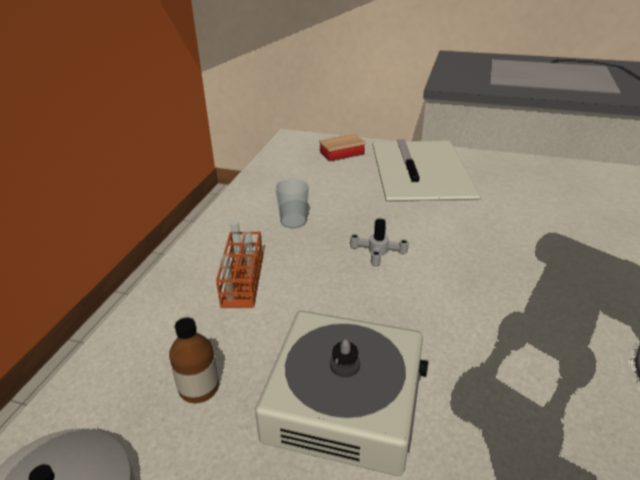

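View pics/top0.png

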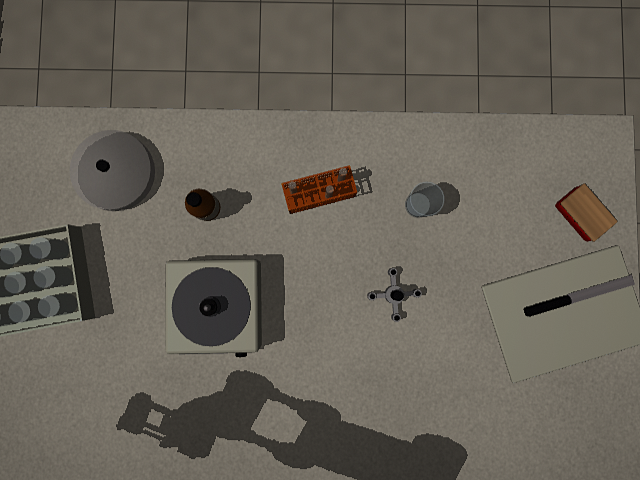

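The side and top views show the rotor near side (379,240) / top (397,296), the centrifuge near top (211,307) and the three bystanders beyond. Next I measure by colour masks and rays.

```bash
cat > h.py <<'E'
import numpy as np,cv2
from scipy.spatial.transform import Rotation as R
def cam(c): return np.array(c["K"]),np.array(c["origin"]),R.from_euler('xyz',c["orientation"]).as_matrix()
def ray(c,u,v):
    K,o,M=cam(c); d=M@np.linalg.inv(K)@[u,v,1.]; return o,d/np.linalg.norm(d)
def plane(c,u,v,z):
    o,d=ray(c,u,v); return o+d*(z-o[2])/d[2]
def proj(c,p):
    K,o,M=cam(c); q=K@(M.T@(np.array(p,float)-o)); return q[:2]/q[2]
def tri(c1,p1,c2,p2):
    o1,d1=ray(c1,*p1);o2,d2=ray(c2,*p2)
    A=np.stack([d1,-d2],1); s=np.linalg.lstsq(A,o2-o1,rcond=None)[0]
    a=o1+d1*s[0]; b=o2+d2*s[1]; return (a+b)/2,np.linalg.norm(a-b)
E
python3 - <<'E'
import cv2,pickle
from plant import bot
T=bot.capture("top");S=bot.capture("side");pickle.dump((T,S),open("c0.pkl","wb"))
def crop(f,x,y,w,h,k): return cv2.resize(f[y:y+h,x:x+w],None,fx=k,fy=k,interpolation=cv2.INTER_NEAREST)
a=crop(T["frame"],355,258,80,72,8)[:300*2]; cv2.imwrite("pics/t_rot.png",a)
cv2.imwrite("pics/t_cen.png",crop(T["frame"],160,250,106,110,5))
cv2.imwrite("pics/s_rot.png",crop(S["frame"],340,205,80,70,8))
cv2.imwrite("pics/s_cen.png",crop(S["frame"],320,325,52,60,9))
E
```

```text
(no output)
```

View pics/t_rot.png

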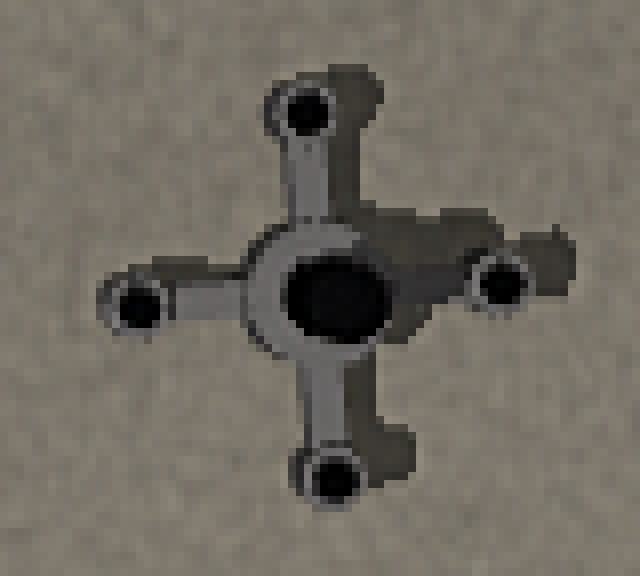

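View pics/t_cen.png

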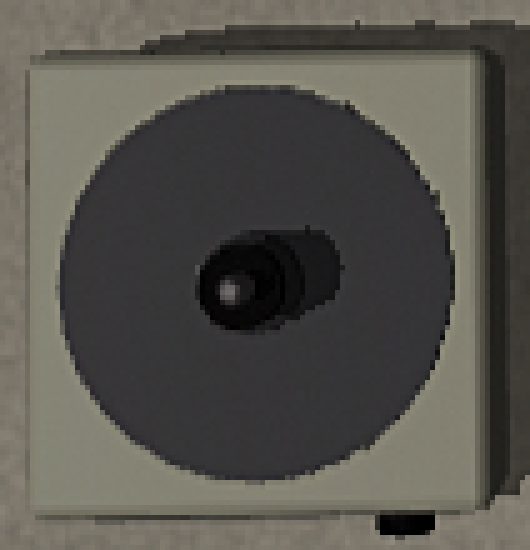

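View pics/s_rot.png

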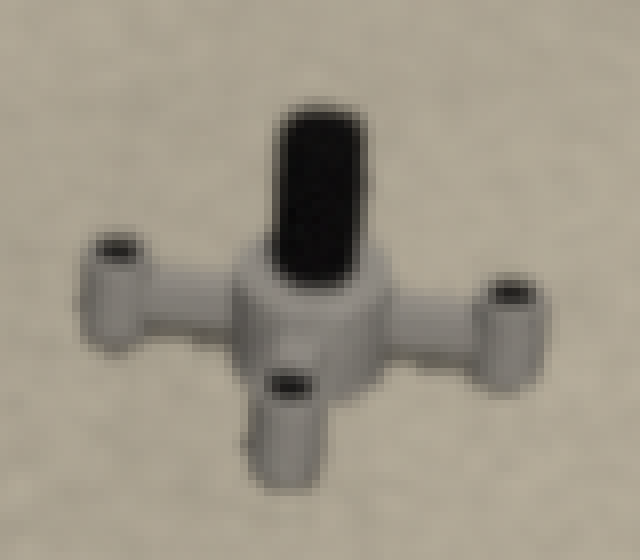

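View pics/s_cen.png

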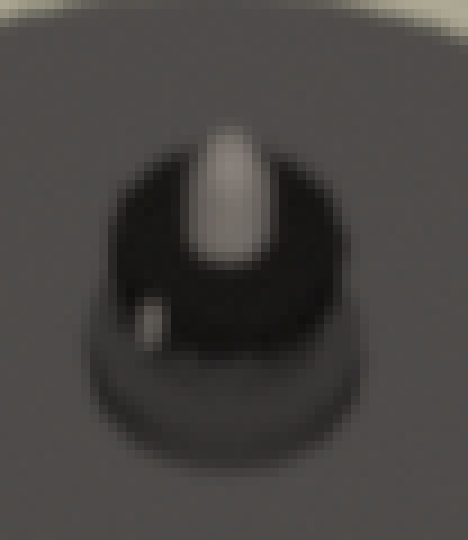

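```bash
python3 - <<'E'
import cv2,pickle,numpy as np
from h import *
T,S=pickle.load(open("c0.pkl","rb"))
g=cv2.cvtColor(T["frame"],cv2.COLOR_BGR2GRAY)
m=(g[258:330,355:435]<30).astype(np.uint8)
n,l,st,ce=cv2.connectedComponentsWithStats(m)
P=[]
for i in range(1,n):
    if st[i,4]>8:
        u=ce[i]+[355,258]; A=st[i,4]; print(u,A, plane(T,*u,27 if A<80 else 70)); 
        if A<80:P.append(plane(T,*u,27))
P=np.array(P); print("rotor axis",P.mean(0)); c=P.mean(0)
for p in P: print(np.linalg.norm(p[:2]-c[:2]),np.degrees(np.arctan2(*(p-c)[[1,0]])))
# knob in side
gs=cv2.cvtColor(S["frame"],cv2.COLOR_BGR2GRAY)
m=(gs[205:275,340:420]<50).astype(np.uint8)
n,l,st,ce=cv2.connectedComponentsWithStats(m)
for i in range(1,n):
    if st[i,4]>5:
        u=ce[i]+[340,205];print("side",u,st[i])
        if st[i,4]>100: print(plane(S,*u,49), plane(S,*u,52))
for n_,C in (("T",T),("S",S)): print(n_,"proj rotor ctr",[proj(C,[c[0],c[1],z]) for z in (0,28,49,70)])
# centrifuge disc
f=T["frame"][250:360,160:266].astype(int)
hsv=f.max(2)
m=((hsv<80)).astype(np.uint8)
cs,_=cv2.findContours(m,cv2.RETR_EXTERNAL,cv2.CHAIN_APPROX_NONE)
for q in cs:
    if cv2.contourArea(q)>1500:
        e=cv2.fitEllipse(q); print("ell",e); u=np.array(e[0])+[160,250]; print(plane(T,*u,82))
# housing top: light
h=cv2.cvtColor(T["frame"][250:360,160:266],cv2.COLOR_BGR2HSV)
m=(g[250:360,160:266]>115).astype(np.uint8); print(m.sum())
# tip
m=(g[290:322,195:230]>70).astype(np.uint8);n,l,st,ce=cv2.connectedComponentsWithStats(m)
for i in range(1,n): print("tip top",ce[i]+[195,290],st[i,4])
m=(gs[335:357,337:352]>105).astype(np.uint8);n,l,st,ce=cv2.connectedComponentsWithStats(m)
for i in range(1,n): print("spindle side",ce[i]+[337,335],st[i])
E
```

```text
[392.95 271.9 ] 20 [ 585.03997305 -197.7391073    27.        ]
[396.83035714 294.95535714] 112 [ 537.60685021 -198.63313417   70.        ]
[417.42105263 293.10526316] 19 [ 540.28708472 -250.49124561   27.        ]
[372. 296.] 21 [ 532.79703443 -152.82704908   27.        ]
[396.63157895 317.47368421] 19 [ 487.79418415 -205.84752029   27.        ]
rotor axis [ 536.47956908 -201.72623057   27.        ]
48.72381332567146 4.693825233964681
48.91343237900352 -85.53546988266291
49.037648921291144 94.30674221047157
48.85951018088015 -175.16136335179937
side [379.35416667 229.31770833] [ 34  14  11  21 192]
[ 537.2356804  -202.33617321   49.        ] [ 536.52866851 -197.81133517   52.        ]
side [375.5        252.66666667] [34 47  4  2  6]
T proj rotor ctr [array([392.65592877, 294.02753517]), array([394.83333844, 294.60262191]), array([396.54545128, 295.05481674]), array([398.3301115 , 295.52617242])]
S proj rotor ctr [array([378.27982178, 249.82048748]), array([379.0678872 , 238.36902012]), array([379.67550415, 229.53966978]), array([380.29789773, 220.49559845])]
ell ((50.85065841674805, 56.17253494262695), (77.4552001953125, 78.79757690429688), 35.64318084716797)
[510.49207853 180.57571653  82.        ]
4323
tip top [199.  303.5] 2
tip top [205.  307.8] 10
spindle side [345.24074074 345.7037037 ] [ 6  5  5 13 54]
```

```bash
python3 - <<'E'
import pickle
from h import *
T,S=pickle.load(open("c0.pkl","rb"))
print(plane(T,205.2,307.8,127),plane(T,205.2,307.8,125))
print(plane(S,345.1,339.5,126), tri(T,(205.2,307.8),S,(345.1,339.5)))
for xy in ((510.5,180.6),(508,184),(511,182)):
  print([np.round(proj(T,[*xy,z]),1) for z in (82,105,127)],[np.round(proj(S,[*xy,z]),1) for z in (82,105,127)])
# housing top quad corners in top view
for u in ((166,262),(257,261),(257,352),(166,353)): print(plane(T,*u,82))
E
```

```text
[510.44760467 182.00718543 127.        ] [510.29751609 182.44715903 125.        ]
[512.0849338  177.89546548 126.        ] (array([510.95075084, 181.45844643, 129.8224946 ]), np.float64(0.6001680530775088))
[array([210.8, 306.2]), array([208.4, 307. ]), array([205.9, 307.8])] [array([345.1, 364.8]), array([345.5, 352.7]), array([345.8, 340.7])]
[array([209.1, 307.4]), array([206.6, 308.2]), array([204.1, 309.1])] [array([346.4, 367.1]), array([346.7, 355. ]), array([347.1, 343. ])]
[array([210.2, 305.9]), array([207.7, 306.7]), array([205.2, 307.5])] [array([344.5, 365.5]), array([344.8, 353.4]), array([345.2, 341.4])]
[598.60246378 274.42581005  82.        ]
[603.20067555  89.20963512  82.        ]
[420.15281075  85.12966063  82.        ]
[415.86712053 267.90666637  82.        ]
```

```bash
cat > go.py <<'E'
# work out shift (cm) along tool axes + turn(deg) from current pose to target tcp xyz and jaw-axis yaw
from h import *
from plant import bot
def plan(x,y,z,jaw=None):
    o=bot.get_obs(); M=R.from_euler('xyz',o["tcp_rot"]).as_matrix()
    d=M.T@(np.array([x,y,z])-o["tool_pos"])/10
    yj=np.degrees(np.arctan2(M[1,1],M[0,1]))
    t=None if jaw is None else (yj-jaw)%180
    print("t",o["time"],"tcp",o["tool_pos"].round(2),"tilt",np.degrees(np.arccos(-M[2,0])).round(2),"jaw",yj.round(2),"q",o["joint_positions"].round(3),"F",o["contact_force"].round(2),"w",round(float(o["grip_width"]),1))
    print("tool axes\n",M.round(3)); print("shift cm",d.round(3),"turn",t,None if t is None else t-180)
E
python3 -c "
from go import *
plan(536.6,-202,300,49.6)"
```

```text
t 0.2 tcp [188.23 490.03 404.33] tilt 0.05 jaw 68.98 q [ 1.058  0.342  1.525  0.     1.275 -0.146] F [ 0.32 -0.15 -0.15] w 92.0
tool axes
 [[-0.     0.359  0.933]
 [-0.001  0.933 -0.359]
 [-1.    -0.001 -0.   ]]
shift cm [ 10.468 -52.094  57.342] turn 19.380613469196454 -160.61938653080355
```

Call:
arm_command(
  moves=[
    [0,-52.1,57.3,19.4,1],
    [0,-52.1,57.3,19.4,1],
    [0,-52.1,57.3,19.4,1],
    [0,-52.1,57.3,19.4,1],
    [0,-52.1,57.3,19.4,1],
    [0,-52.1,57.3,19.4,1],
    [0,-52.1,57.3,19.4,1],
    [0,-52.1,57.3,19.4,1],
    [0,-52.1,57.3,19.4,1],
    [0,-52.1,57.3,19.4,1],
  ],
)

```text
time: 1.2
tool_pos: [413.3, 41.3, 404.9]
tcp_rot: [-0.635, 1.57, -1.341]
contact_force: [0.3, 0.6, 0.7]
grip_width: 91.7
```

```bash
python3 -c "
from go import *
plan(536.6,-202,300,49.6)"
```

```text
t 1.2 tcp [413.3   41.34 404.88] tilt 0.04 jaw 49.57 q [-8.500e-02  1.400e-01  1.797e+00 -1.000e-03  1.205e+00 -9.500e-01] F [0.27 0.65 0.75] w 91.7
tool axes
 [[ 0.     0.649  0.761]
 [-0.001  0.761 -0.649]
 [-1.    -0.     0.001]]
shift cm [ 10.506 -10.522  25.161] turn 179.968125430651 -0.031874569348985915
```

Call:
arm_command(
  moves=[
    [0,-10.5,25.2,0,1],
    [0,-10.5,25.2,0,1],
    [3,-10.5,25.2,0,1],
    [6,-10.5,25.2,0,1],
    [10,-10.5,25.2,0,1],
    [10,-10.5,25.2,0,1],
    [10.5,-10.5,25.2,0,1],
    [10.5,-10.5,25.2,0,1],
  ],
)

```text
time: 2.0
tool_pos: [536.7, -202.7, 297.7]
tcp_rot: [-2.846, 1.566, 2.73]
contact_force: [1.3, 0.4, 0.7]
grip_width: 91.5
```

```bash
python3 -c "
from go import *
plan(536.6,-202,210.5,49.6)
for n in ('side','top'): cv2.imwrite('pics/a_%s.png'%n,bot.capture(n)['frame'])
"
```

```text
t 2.0 tcp [ 536.65 -202.67  297.75] tilt 0.25 jaw 49.47 q [-0.495  0.533  1.533 -0.     1.081 -1.358] F [1.27 0.41 0.69] w 91.5
tool axes
 [[-0.004  0.65   0.76 ]
 [ 0.002  0.76  -0.65 ]
 [-1.    -0.001 -0.004]]
shift cm [ 8.725  0.059 -0.01 ] turn 179.87354045119616 -0.1264595488038367
```

View pics/a_side.png

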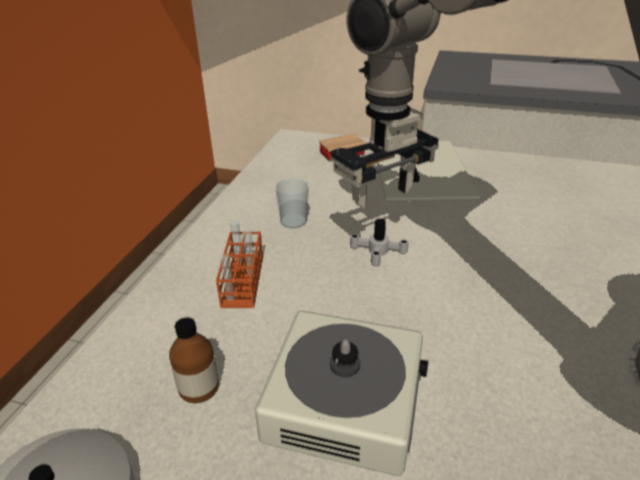

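The open gripper stands straight above the rotor's knob, with the jaws either side of about (380,225). I'll go down and grip once to centre it.

Call:
arm_command(
  moves=[
    [3,0.06,0,0,1],
    [6,0.06,0,0,1],
    [8,0.06,0,0,0.7],
    [8.7,0.06,0,0,0.5],
    [8.7,0.06,0,0,0.4],
    [8.7,0.06,0,0,0.3],
    [8.7,0.06,0,0,0.2],
    [8.7,0.06,0,0,0.1],
    [8.7,0.06,0,0,0.1],
    [8.7,0.06,0,0,0.1],
  ],
)

```text
time: 3.1
tool_pos: [537.4, -201.0, 214.1]
tcp_rot: [0.002, 1.57, -0.703]
contact_force: [-0.6, -0.6, 0.2]
grip_width: 32.3
```

```bash
python3 -c "
from go import *
plan(536.6,-202,210.5,-40.4)"
```

```text
t 3.1 tcp [ 537.36 -200.97  214.07] tilt 0.05 jaw 49.58 q [-0.491  0.64   1.61  -0.     0.89  -1.357] F [-0.59 -0.62  0.25] w 32.3
tool axes
 [[ 0.001  0.648  0.761]
 [-0.001  0.761 -0.648]
 [-1.     0.     0.001]]
shift cm [ 0.357 -0.128  0.009] turn 89.98219334600535 -90.01780665399465
```

Call:
arm_command(
  moves=[
    [0.3,-0.1,0,0,0],
    [0.3,-0.1,0,0,0],
    [0.3,-0.1,0,0,0],
    [0.3,-0.1,0,0,0],
  ],
)

```text
time: 3.5
tool_pos: [536.6, -201.8, 210.8]
tcp_rot: [-0.447, 1.57, -1.152]
contact_force: [1.0, -0.2, -3.1]
grip_width: 21.7
```

```bash
python3 -c "
from go import *
plan(536.6,-202,210.5,-40.4)"
```

```text
t 3.5 tcp [ 536.65 -201.75  210.75] tilt 0.02 jaw 49.58 q [-0.493  0.645  1.613 -0.     0.883 -1.358] F [ 1.04 -0.16 -3.09] w 21.7
tool axes
 [[ 0.     0.648  0.761]
 [-0.     0.761 -0.648]
 [-1.    -0.     0.   ]]
shift cm [ 0.025 -0.022  0.013] turn 89.98039469005036 -90.01960530994964
```

Call:
arm_command(
  moves=[
    [0,0,0,0,0.5],
    [0,0,0,0,0.5],
    [0,0,0,8,0.5],
    [0,0,0,16,0.5],
    [0,0,0,24,0.5],
    [0,0,0,32,0.5],
    [0,0,0,40,0.5],
    [0,0,0,48,0.5],
    [0,0,0,56,0.5],
    [0,0,0,64,0.5],
  ],
)

```text
time: 4.5
tool_pos: [536.6, -201.7, 210.9]
tcp_rot: [0.627, 1.57, -1.201]
contact_force: [-0.3, 0.4, 0.4]
grip_width: 45.9
```

```bash
python3 -c "
from go import *
plan(536.6,-201.8,210.5,-40.4)"
```

```text
t 4.5 tcp [ 536.63 -201.75  210.88] tilt 0.03 jaw -14.75 q [-0.493  0.644  1.613 -0.     0.884 -0.236] F [-0.31  0.43  0.4 ] w 45.9
tool axes
 [[ 0.     0.967 -0.255]
 [-0.    -0.255 -0.967]
 [-1.     0.     0.   ]]
shift cm [ 0.038 -0.001  0.006] turn 25.653609899762838 -154.34639010023716
```

Call:
arm_command(
  moves=[
    [0,0,0,8.5,0.4],
    [0,0,0,17,0.4],
    [0,0,0,25.6,0.4],
    [0,0,0,25.6,0],
    [0,0,0,25.6,0],
    [0,0,0,25.6,0],
    [0,0,0,25.6,0],
    [0,0,0,25.6,0],
    [0,0,0,25.6,0],
  ],
)

```text
time: 5.4
tool_pos: [536.6, -201.7, 210.9]
tcp_rot: [0.716, 1.57, -1.558]
contact_force: [-0.0, 0.8, 1.0]
grip_width: 21.4
```

```bash
python3 -c "
from go import *
plan(510.7,181.2,300)"
```

```text
t 5.4 tcp [ 536.59 -201.69  210.89] tilt 0.02 jaw -40.31 q [-0.493  0.644  1.613 -0.     0.884  0.211] F [-0.05  0.82  1.03] w 21.4
tool axes
 [[ 0.     0.763 -0.647]
 [-0.    -0.647 -0.763]
 [-1.     0.     0.   ]]
shift cm [ -8.925 -26.74  -27.522] turn None None
```

Call:
arm_command(
  moves=[
    [-1,0,0,0,0],
    [-3,0,0,0,0],
    [-6,0,0,0,0],
    [-10,0,0,0,0],
    [-13,0,0,0,0],
    [-15,0,0,0,0],
    [-15,0,0,0,0],
    [-15,0,0,0,0],
    [-15,0,0,0,0],
  ],
)

```text
time: 6.3
tool_pos: [536.2, -201.4, 359.1]
tcp_rot: [-1.27, 1.568, 2.739]
contact_force: [0.2, -0.2, -3.9]
grip_width: 21.5
```

```bash
python3 -c "
from go import *
plan(510.7,181.2,361)
plan(510.7,181.2,361)
"
```

```text
t 6.3 tcp [ 536.18 -201.44  359.15] tilt 0.19 jaw -40.31 q [-0.493  0.468  1.458 -0.     1.219  0.21 ] F [ 0.19 -0.22 -3.86] w 21.5
tool axes
 [[-0.003  0.763 -0.647]
 [ 0.001 -0.647 -0.763]
 [-1.    -0.003  0.001]]
shift cm [ -0.129 -26.696 -27.532] turn None None
t 6.3 tcp [ 536.18 -201.44  359.15] tilt 0.19 jaw -40.31 q [-0.493  0.468  1.458 -0.     1.219  0.21 ] F [ 0.19 -0.22 -3.86] w 21.5
tool axes
 [[-0.003  0.763 -0.647]
 [ 0.001 -0.647 -0.763]
 [-1.    -0.003  0.001]]
shift cm [ -0.129 -26.696 -27.532] turn None None
```

Call:
arm_command(
  moves=[
    [-0.1,-1.1,-1.1,0,0],
    [-0.1,-3.2,-3.3,0,0],
    [-0.1,-5.9,-6.1,0,0],
    [-0.1,-9.1,-9.4,0,0],
    [-0.1,-12.3,-12.7,0,0],
    [-0.1,-15.5,-16.0,0,0],
    [-0.1,-18.7,-19.3,0,0],
    [-0.1,-21.9,-22.6,0,0],
    [-0.1,-24.6,-25.3,0,0],
    [-0.1,-26.2,-27.0,0,0],
  ],
)

```text
time: 7.3
tool_pos: [509.6, 177.3, 359.5]
tcp_rot: [-1.164, 1.565, 2.847]
contact_force: [0.0, -0.2, -3.2]
grip_width: 21.9
```

Call:
arm_command(
  moves=[
    [0,0,0,0,0],
    [0,0,0,0,0],
    [0,0,0,0,0],
  ],
)

```text
time: 7.6
tool_pos: [509.3, 176.8, 358.9]
tcp_rot: [-1.018, 1.564, 2.994]
contact_force: [-0.2, -1.0, -3.5]
grip_width: 21.4
```

```bash
python3 -c "
from go import *
plan(510.7,181.2,361)
import pickle
T,S=bot.capture('top'),bot.capture('side')
pickle.dump((T,S),open('c1.pkl','wb'))
f=S['frame'][250:420,240:460]; cv2.imwrite('pics/b_side.png',cv2.resize(f,None,fx=3.5,fy=3.5))
f=T['frame'][200:360,120:330]; cv2.imwrite('pics/b_top.png',cv2.resize(f,None,fx=3.5,fy=3.5))
plan(510.7,181.2,361)
"
```

```text
t 7.6 tcp [509.31 176.8  358.94] tilt 0.41 jaw -40.18 q [0.191 0.41  1.554 0.003 1.185 0.891] F [-0.2  -1.01 -3.52] w 21.4
tool axes
 [[-0.007  0.764 -0.645]
 [ 0.001 -0.645 -0.764]
 [-1.    -0.006  0.004]]
shift cm [-0.206 -0.179 -0.425] turn None None
t 7.7 tcp [509.65 176.36 359.31] tilt 0.37 jaw -40.24 q [0.19  0.409 1.553 0.003 1.185 0.892] F [ 0.23 -0.11 -3.83] w 21.1
tool axes
 [[-0.006  0.763 -0.646]
 [ 0.001 -0.646 -0.763]
 [-1.    -0.006  0.003]]
shift cm [-0.169 -0.233 -0.437] turn None None
```

View pics/b_side.png

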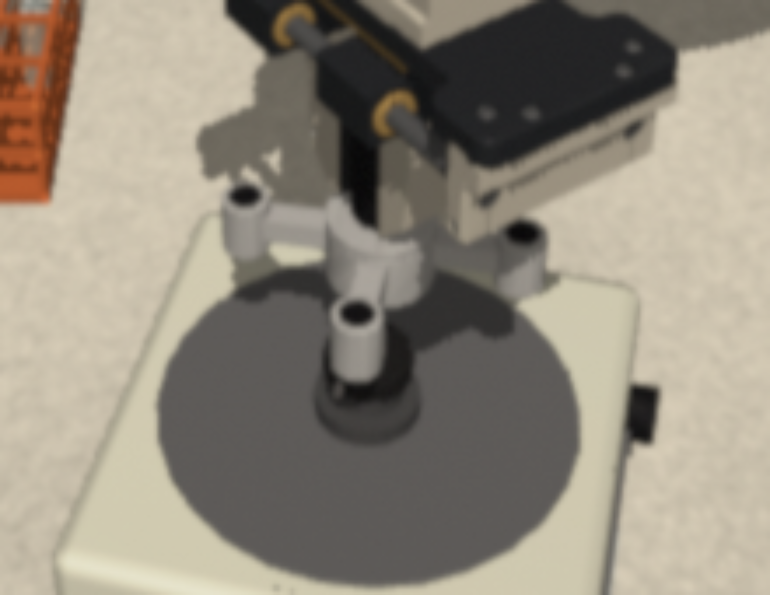

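View pics/b_top.png

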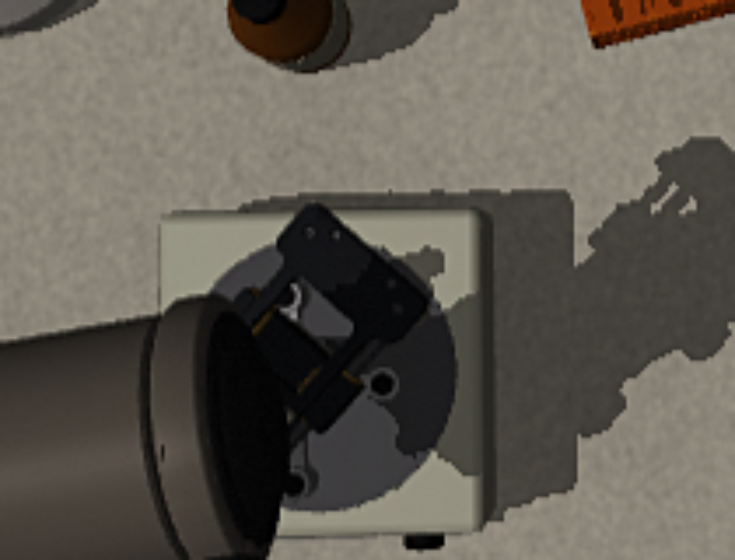

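```bash
python3 - <<'E'
import pickle
from h import *
T,S=pickle.load(open('c1.pkl','rb'))
def blob(C,u,v,r,th):
    g=cv2.cvtColor(C['frame'],cv2.COLOR_BGR2GRAY); u0,v0=int(u)-r,int(v)-r
    m=(g[v0:v0+2*r+1,u0:u0+2*r+1]<th).astype(np.uint8)
    n,l,st,ce=cv2.connectedComponentsWithStats(m)
    i=1+np.argmax(st[1:,4]); return ce[i]+[u0,v0],st[i]
z=175.3
print("side")
Q=[]
for u,v in((245,195),(357,312),(523,232)):
    p,a=blob(S,240+u/3.5,250+v/3.5,5,60); q=plane(S,*p,z); Q.append(q); print(p,a[2:],q)
print("mid",(Q[0]+Q[2])/2, np.linalg.norm(Q[0]-Q[2]),np.linalg.norm(Q[1]-(Q[0]+Q[2])/2))
print("top")
Q=[]
for u,v in((383,383),(290,298),(294,484)):
    p,a=blob(T,120+u/3.5,200+v/3.5,4,35); q=plane(T,*p,z); Q.append(q); print(p,a[2:],q)
print("mid",(Q[1]+Q[2])/2, np.linalg.norm(Q[1]-Q[2]),np.linalg.norm(Q[0]-(Q[1]+Q[2])/2))
E
```

```text
side
[309.5 305.5] [ 8  4 28] [557.85876012 180.86930137 175.3       ]
[341.5 339. ] [ 8  5 36] [505.35392697 225.25322187 175.3       ]
[388.79591837 316.28571429] [10  7 49] [460.02215639 172.8307649  175.3       ]
mid [508.94045825 176.85003313 175.3       ] 98.16628288826756 48.535882461779124
top
[228.73529412 309.23529412] [ 7  7 34] [512.03077793 128.23700054 175.3       ]
[200.12195122 284.34146341] [ 6  9 41] [556.74132157 181.9843305  175.3       ]
[202.55319149 337.82978723] [ 7  9 47] [459.65389279 174.57741883 175.3       ]
mid [508.19760718 178.28087467 175.3       ] 97.36955976734232 50.19046259157104
```

The side view shows the rotor hanging upright above the spindle, its sleeves at crop (245,193), (357,312) and (523,232). Its measured axis agrees with the TCP to 1–2 mm. I'll correct the sideways offset and go down close to the spindle top.

Call:
arm_command(
  moves=[
    [0.2,-0.05,-0.2,0,0],
    [0.5,-0.1,-0.4,0,0],
    [1.0,-0.1,-0.4,0,0],
    [1.5,-0.1,-0.4,0,0],
    [1.8,-0.1,-0.4,0,0],
    [1.8,-0.1,-0.4,0,0],
    [1.8,-0.1,-0.4,0,0],
  ],
)

```text
time: 8.4
tool_pos: [511.4, 180.1, 341.3]
tcp_rot: [-1.084, 1.564, 2.926]
contact_force: [-0.0, 0.2, -3.8]
grip_width: 21.4
```

```bash
python3 -c "
from go import *
plan(511.3,180.2,338)
S=bot.capture('side')
f=S['frame'][260:420,240:460]; cv2.imwrite('pics/d_side.png',cv2.resize(f,None,fx=3.6,fy=3.6,interpolation=cv2.INTER_CUBIC))
"
```

```text
t 8.4 tcp [511.39 180.1  341.27] tilt 0.37 jaw -40.24 q [0.197 0.433 1.57  0.003 1.145 0.898] F [-0.05  0.17 -3.8 ] w 21.4
tool axes
 [[-0.006  0.763 -0.646]
 [ 0.001 -0.646 -0.763]
 [-1.    -0.006  0.003]]
shift cm [ 0.327 -0.012 -0.003] turn None None
```

View pics/d_side.png

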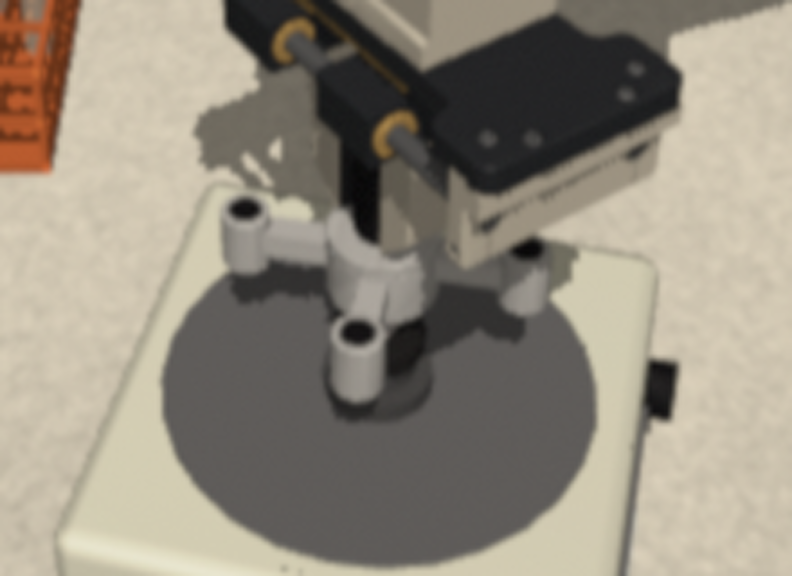

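Call:
arm_command(
  moves=[
    [0.1,0,0,0,0],
    [0.2,0,0,0,0],
    [0.3,0,0,0,0],
    [0.4,0,0,0,0],
    [0.4,0,0,0,0],
    [0.4,0,0,0,0],
  ],
)

```text
time: 9.05
tool_pos: [511.4, 180.1, 337.4]
tcp_rot: [-1.099, 1.565, 2.911]
contact_force: [0.8, -0.4, -3.1]
grip_width: 21.3
```

Call:
arm_command(
  moves=[
    [0.1,0,0,0,0],
    [0.2,0,0,0,0],
    [0.2,0,0,0,0],
  ],
)

```text
time: 9.35
tool_pos: [511.3, 180.1, 335.2]
tcp_rot: [-1.076, 1.564, 2.934]
contact_force: [-0.3, 0.4, -4.0]
grip_width: 21.6
```

```bash
python3 -c "
from go import *
plan(511.3,180.2,333)
"
```

```text
t 9.35 tcp [511.33 180.08 335.23] tilt 0.37 jaw -40.24 q [0.197 0.439 1.578 0.003 1.13  0.898] F [-0.31  0.44 -3.99] w 21.6
tool axes
 [[-0.006  0.763 -0.646]
 [ 0.001 -0.646 -0.763]
 [-1.    -0.006  0.003]]
shift cm [ 0.223 -0.009 -0.008] turn None None
```

Call:
arm_command(
  moves=[
    [0.1,0,0,0,0],
    [0.2,0,0,0,0],
    [0.2,0,0,0,0],
  ],
)

```text
time: 9.65
tool_pos: [511.3, 180.1, 333.0]
tcp_rot: [-1.062, 1.564, 2.949]
contact_force: [0.3, -0.7, -4.0]
grip_width: 21.4
```

Call:
arm_command(
  moves=[
    [0.1,0,0,0,0],
    [0.2,0,0,0,0],
    [0.2,0,0,0,0],
  ],
)

```text
time: 9.95
tool_pos: [511.3, 180.1, 330.9]
tcp_rot: [-1.074, 1.564, 2.936]
contact_force: [1.0, 0.6, -3.8]
grip_width: 21.5
```

Call:
arm_command(
  moves=[
    [0.1,0,0,0,0],
    [0.2,0,0,0,0],
    [0.2,0,0,0,0],
  ],
)

```text
time: 10.25
tool_pos: [511.3, 180.1, 328.8]
tcp_rot: [-1.085, 1.564, 2.926]
contact_force: [0.2, -0.5, -3.4]
grip_width: 21.6
```

Call:
arm_command(
  moves=[
    [0.1,0,0,0,0],
    [0.1,0,0,0,0],
    [0.2,0,0,0,0],
    [0.2,0,0,0,0],
  ],
)

```text
time: 10.65
tool_pos: [511.3, 180.2, 326.7]
tcp_rot: [-1.09, 1.564, 2.92]
contact_force: [0.2, 0.2, -3.9]
grip_width: 21.5
```

Call:
arm_command(
  moves=[
    [0.1,0,0,0,0],
    [0.1,0,0,0,0],
    [0.1,0,0,0,0],
  ],
)

```text
time: 10.95
tool_pos: [511.3, 180.2, 325.6]
tcp_rot: [-1.093, 1.564, 2.917]
contact_force: [1.2, 0.4, -3.8]
grip_width: 21.6
```

Call:
arm_command(
  moves=[
    [0.1,0,0,0,0],
    [0.1,0,0,0,0],
    [0.1,0,0,0,0],
  ],
)

```text
time: 11.25
tool_pos: [511.3, 180.2, 324.6]
tcp_rot: [-1.093, 1.564, 2.917]
contact_force: [0.5, 0.8, -4.2]
grip_width: 21.5
```

Call:
arm_command(
  moves=[
    [0.1,0,0,0,0],
    [0.1,0,0,0,0],
    [0.1,0,0,0,0],
  ],
)

```text
time: 11.55
tool_pos: [511.3, 180.2, 323.5]
tcp_rot: [-1.089, 1.564, 2.921]
contact_force: [0.8, 0.6, -3.6]
grip_width: 21.9
```

Call:
arm_command(
  moves=[
    [0.1,0,0,0,0],
    [0.1,0,0,0,0],
    [0.1,0,0,0,0],
  ],
)

```text
time: 11.85
tool_pos: [511.3, 180.2, 322.5]
tcp_rot: [-1.09, 1.564, 2.92]
contact_force: [0.5, 0.6, -4.1]
grip_width: 21.5
```

Call:
arm_command(
  moves=[
    [0.1,0,0,0,0],
    [0.1,0,0,0,0],
    [0.1,0,0,0,0],
  ],
)

```text
time: 12.15
tool_pos: [511.3, 180.2, 321.6]
tcp_rot: [-1.106, 1.564, 2.904]
contact_force: [0.7, 1.6, -1.3]
grip_width: 21.5
```

Call:
arm_command(
  moves=[
    [0.1,0,0,0,0],
    [0.1,0,0,0,0],
    [0.1,0,0,0,0],
  ],
)

```text
time: 12.45
tool_pos: [511.3, 180.2, 321.1]
tcp_rot: [-1.151, 1.565, 2.859]
contact_force: [-1.3, -0.4, 3.9]
grip_width: 21.5
```

Call:
arm_command(
  moves=[
    [0.1,0,0,0,0],
    [0.1,0,0,0,0],
    [0.1,0,0,0,0],
  ],
)

```text
time: 12.75
tool_pos: [511.3, 180.2, 320.2]
tcp_rot: [-1.157, 1.565, 2.853]
contact_force: [-2.2, 0.1, 5.4]
grip_width: 21.9
```

Call:
arm_command(
  moves=[
    [0.05,0,0,0,0],
    [0.1,0,0,0,0],
    [0.1,0,0,0,0],
  ],
)

```text
time: 13.05
tool_pos: [511.3, 180.2, 319.1]
tcp_rot: [-1.154, 1.565, 2.856]
contact_force: [-1.9, -0.1, 4.0]
grip_width: 21.1
```

Call:
arm_command(
  moves=[
    [0.05,0,0,0,0],
    [0.1,0,0,0,0],
    [0.1,0,0,0,0],
  ],
)

```text
time: 13.35
tool_pos: [511.3, 180.2, 318.0]
tcp_rot: [-1.147, 1.565, 2.863]
contact_force: [-0.5, 1.2, 3.5]
grip_width: 21.5
```

Call:
arm_command(
  moves=[
    [0.05,0,0,0,0],
    [0.1,0,0,0,0],
    [0.1,0,0,0,0],
  ],
)

```text
time: 13.65
tool_pos: [511.3, 180.2, 317.0]
tcp_rot: [-1.147, 1.565, 2.863]
contact_force: [-1.9, 0.2, 5.1]
grip_width: 21.5
```

Sliding at about 8 N. From here I use smaller steps and feel for the stop.

Call:
arm_command(
  moves=[
    [0.05,0,0,0,0],
    [0.05,0,0,0,0],
    [0.05,0,0,0,0],
  ],
)

```text
time: 13.95
tool_pos: [511.2, 180.3, 316.9]
tcp_rot: [-1.183, 1.565, 2.827]
contact_force: [-2.8, -0.8, 7.0]
grip_width: 21.4
```

Call:
arm_command(
  moves=[
    [0.05,0,0,0,0],
    [0.05,0,0,0,0],
    [0.05,0,0,0,0],
  ],
)

```text
time: 14.25
tool_pos: [511.2, 180.3, 316.9]
tcp_rot: [-1.217, 1.565, 2.793]
contact_force: [-3.2, 0.2, 7.8]
grip_width: 21.0
```

Call:
arm_command(
  moves=[
    [0.05,0,0,0,0],
    [0.07,0,0,0,0],
    [0.07,0,0,0,0],
    [0.07,0,0,0,0],
  ],
)

```text
time: 14.65
tool_pos: [511.1, 180.3, 316.9]
tcp_rot: [-1.264, 1.566, 2.746]
contact_force: [-4.0, 0.1, 9.4]
grip_width: 21.3
```

Call:
arm_command(
  moves=[
    [0.07,0,0,0,0],
    [0.09,0,0,0,0],
    [0.09,0,0,0,0],
    [0.09,0,0,0,0],
  ],
)

```text
time: 15.05
tool_pos: [511.0, 180.3, 316.9]
tcp_rot: [-1.338, 1.566, 2.673]
contact_force: [-4.3, -0.5, 11.4]
grip_width: 21.6
```

Call:
arm_command(
  moves=[
    [0.09,0,0,0,0],
    [0.11,0,0,0,0],
    [0.13,0,0,0,0],
    [0.13,0,0,0,0],
    [0.13,0,0,0,0],
    [0.13,0,0,0,0],
    [0.13,0,0,0,0],
    [0.13,0,0,0,0],
  ],
)

```text
time: 15.85
tool_pos: [510.9, 180.3, 316.9]
tcp_rot: [-1.487, 1.567, 2.524]
contact_force: [-5.3, -0.7, 13.6]
grip_width: 21.2
```

```bash
python3 -c "
from go import *
plan(511.3,180.2,317)
"
```

```text
t 15.85 tcp [510.9  180.28 316.88] tilt 0.21 jaw -40.22 q [0.197 0.458 1.604 0.003 1.082 0.898] F [-5.29 -0.68 13.65] w 21.2
tool axes
 [[-0.003  0.764 -0.646]
 [ 0.002 -0.646 -0.764]
 [-1.    -0.004  0.   ]]
shift cm [-0.013  0.036 -0.02 ] turn None None
```

Call:
arm_command(
  moves=[
    [0.13,0,0,0,0],
    [0.15,0,0,0,0],
    [0.16,0,0,0,0],
    [0.16,0,0,0,0],
    [0.16,0,0,0,0],
    [0.16,0,0,0,0],
    [0.16,0,0,0,0],
    [0.16,0,0,0,0],
  ],
)

```text
time: 16.65
tool_pos: [510.8, 180.3, 316.9]
tcp_rot: [-1.761, 1.568, 2.25]
contact_force: [-5.8, -1.3, 17.0]
grip_width: 21.4
```

Call:
arm_command(
  moves=[
    [0.05,0,0,0,0],
    [0,0,0,0,0],
    [-0.03,0,0,0,0],
    [-0.03,0,0,0,0],
  ],
)

```text
time: 17.05
tool_pos: [510.7, 180.3, 317.0]
tcp_rot: [-1.577, 1.567, 2.433]
contact_force: [-3.2, -0.8, 5.1]
grip_width: 21.7
```

```bash
python3 -c "
from go import *
plan(511.3,180.2,317)
print(bot.get_obs()['moment'])
"
```

```text
t 17.05 tcp [510.65 180.25 316.98] tilt 0.19 jaw -40.21 q [0.197 0.457 1.604 0.003 1.082 0.898] F [-3.21 -0.84  5.07] w 21.7
tool axes
 [[-0.003  0.764 -0.646]
 [ 0.002 -0.646 -0.764]
 [-1.    -0.003 -0.   ]]
shift cm [-0.002  0.053 -0.038] turn None None
[-0.1960556   0.62316634 -0.02747874]
```

Call:
arm_command(
  moves=[
    [-0.03,0,0,0,0],
    [-0.05,0,0,0,0],
    [-0.05,0,0,0,0],
    [-0.05,0,0,0,0],
  ],
)

```text
time: 17.45
tool_pos: [510.7, 180.2, 317.1]
tcp_rot: [-1.449, 1.567, 2.561]
contact_force: [-0.9, 0.4, -0.6]
grip_width: 21.7
```

```bash
python3 -c "
from go import *
plan(511.3,180.2,317)
print(bot.get_obs()['moment'])
"
```

```text
t 17.45 tcp [510.66 180.22 317.05] tilt 0.21 jaw -40.21 q [0.197 0.457 1.604 0.003 1.083 0.898] F [-0.89  0.42 -0.63] w 21.7
tool axes
 [[-0.003  0.764 -0.646]
 [ 0.002 -0.646 -0.764]
 [-1.    -0.004  0.   ]]
shift cm [ 0.005  0.051 -0.04 ] turn None None
[-0.147229    0.31515549  0.02644264]
```

Call:
arm_command(
  moves=[
    [-0.04,0,0,-3,0],
    [-0.04,0,0,-9,0],
    [-0.04,0,0,-17,0],
    [-0.04,0,0,-25.5,0],
    [-0.04,0,0,-34,0],
    [-0.04,0,0,-42.5,0],
    [-0.04,0,0,-51,0],
    [-0.04,0,0,-59.5,1],
    [-0.04,0,0,-68,1],
    [-0.04,0,0,-76.5,1],
  ],
)

```text
time: 18.45
tool_pos: [510.9, 180.2, 317.3]
tcp_rot: [-2.97, 1.568, 2.382]
contact_force: [0.7, -0.2, -0.9]
grip_width: 40.8
```

Call:
arm_command(
  moves=[
    [0,0,0,-3,1],
    [0,0,0,-3,1],
  ],
)

```text
time: 18.65
tool_pos: [511.2, 180.3, 317.2]
tcp_rot: [3.082, 1.568, 2.204]
contact_force: [0.2, -0.1, -0.8]
grip_width: 57.0
```

```bash
python3 -c "
from go import *
import pickle
C=[]
for i in range(5): C.append((bot.get_obs()['time'],bot.capture('side'),bot.get_obs()['contact_force']))
pickle.dump(C,open('spin.pkl','wb'))
print([ (c[0],c[2].round(1)) for c in C])
f=np.hstack([cv2.resize(c[1]['frame'][280:400,270:420],None,fx=2.6,fy=2.6) for c in (C[0],C[4])])
cv2.imwrite('pics/spin.png',f); plan(511,180,330)
"
```

```text
[(18.65, array([-0. , -0.1, -0.3])), (18.7, array([ 0.3, -0.1, -0.8])), (18.75, array([ 0.4, -0.4, -0. ])), (18.8, array([ 0.2, -0.1, -1.1])), (18.85, array([-1. , -0.4,  0.4]))]
t 18.9 tcp [510.99 180.24 317.31] tilt 0.18 jaw 39.57 q [ 0.197  0.457  1.603  0.003  1.083 -0.495] F [-1.03 -0.42  0.37] w 76.7
tool axes
 [[-0.002  0.771  0.637]
 [ 0.002  0.637 -0.771]
 [-1.    -0.    -0.003]]
shift cm [-1.269 -0.015  0.015] turn None None
```

View pics/spin.png

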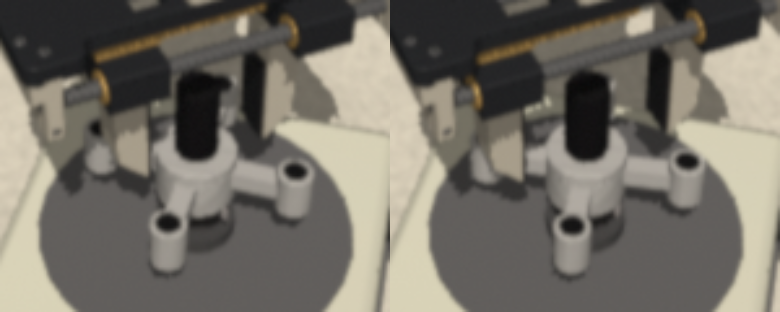

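The jaws are clear of the knob and the rotor turns: the front sleeve goes from (168,222) to (182,226) in the crop in 0.2 s. I'll keep the arm still and track the coast.

```bash
cat > ang.py <<'E'
from h import *
def ang(C,u=None,zt=133.0,ax=(510.9,180.2),th=60):
    g=cv2.cvtColor(C['frame'],cv2.COLOR_BGR2GRAY); m=(g<th).astype(np.uint8)
    n,l,st,ce=cv2.connectedComponentsWithStats(m); out=[]
    for i in range(1,n):
        if 8<=st[i,4]<=70:
            p=plane(C,*ce[i],zt)[:2]-np.array(ax); r=np.hypot(*p)
            if 43<r<55: out.append((round(float(np.degrees(np.arctan2(p[1],p[0]))),1),round(float(r),1)))
    return out
E
python3 -c "
from ang import *; from plant import bot
import pickle
C=pickle.load(open('spin.pkl','rb'))
for c in C: print(c[0],ang(c[1]))
for i in range(16):
    t=bot.get_obs()['time']; c=bot.capture('side')
    if i%3==0: print(t,ang(c))
cv2.imwrite('pics/e_side.png',c['frame'])
"
```

```text
18.65 [(-0.2, 52.3), (179.1, 48.0), (143.8, 46.5), (88.0, 49.2), (108.4, 46.4)]
18.7 [(2.8, 52.8), (-178.7, 48.2), (145.8, 46.2), (90.1, 49.1), (109.3, 46.2)]
18.75 [(4.2, 53.7), (-176.8, 48.1), (146.1, 44.6), (110.5, 46.4), (92.1, 49.2)]
18.8 [(-174.8, 48.3), (147.7, 44.8), (111.5, 46.1), (94.0, 49.0)]
18.85 [(-173.5, 48.3), (149.1, 43.7), (112.7, 45.8), (95.7, 49.1)]
18.9 [(-171.7, 48.2), (149.7, 43.8), (113.9, 45.5), (97.2, 49.1)]
19.05 [(-168.0, 48.2), (85.4, 43.8), (115.8, 44.7), (100.9, 48.8)]
19.2 [(-165.5, 48.1), (86.8, 44.4), (117.4, 43.9), (103.1, 48.8)]
19.35 [(-164.1, 48.0), (87.8, 44.9), (118.5, 43.2), (104.4, 48.8), (117.7, 54.7)]
19.5 [(-163.7, 48.1), (87.8, 44.9), (118.5, 43.2), (105.1, 48.8), (117.9, 54.4)]
19.65 [(-163.7, 48.1), (88.1, 44.9), (118.5, 43.2), (105.1, 48.8), (117.7, 54.7)]
```

The coast was clean, but speed fell below 0.4 rad/s at about 19.0 s, roughly 0.8 s after release, which is too marginal to trust. I'll push again, faster, using the closed fingertips on a sleeve: raise, close, go into a gap, sweep, lift.

Call:
arm_command(
  moves=[
    [-1,0,0,0,1],
    [-3,0,0,0,1],
    [-5,0,0,0,1],
    [-5,0,0,0,1],
    [-5,0,0,0,1],
  ],
)

```text
time: 20.2
tool_pos: [511.0, 180.1, 367.7]
tcp_rot: [2.96, 1.568, 2.08]
contact_force: [-0.1, -0.2, -1.2]
grip_width: 91.8
```

```bash
python3 -c "
from go import *; from ang import ang
c=bot.capture('side'); print(ang(c)); f=c['frame'][260:420,230:450]; cv2.imwrite('pics/f_side.png',cv2.resize(f,None,fx=3.6,fy=3.6))
plan(447.3,205.3,366,16.3)
"
```

```text
[(16.0, 50.3), (-163.9, 48.2), (87.7, 44.7), (118.5, 43.2), (105.1, 48.8), (117.7, 54.9)]
t 20.25 tcp [510.82 180.09 367.01] tilt 0.2 jaw 39.63 q [ 0.197  0.405  1.537  0.003  1.202 -0.496] F [-0.48  0.35  0.24] w 91.8
tool axes
 [[-0.003  0.77   0.638]
 [ 0.002  0.638 -0.77 ]
 [-1.    -0.001 -0.003]]
shift cm [ 0.125 -3.284 -5.993] turn 23.32990253705506 -156.67009746294494
```

View pics/f_side.png

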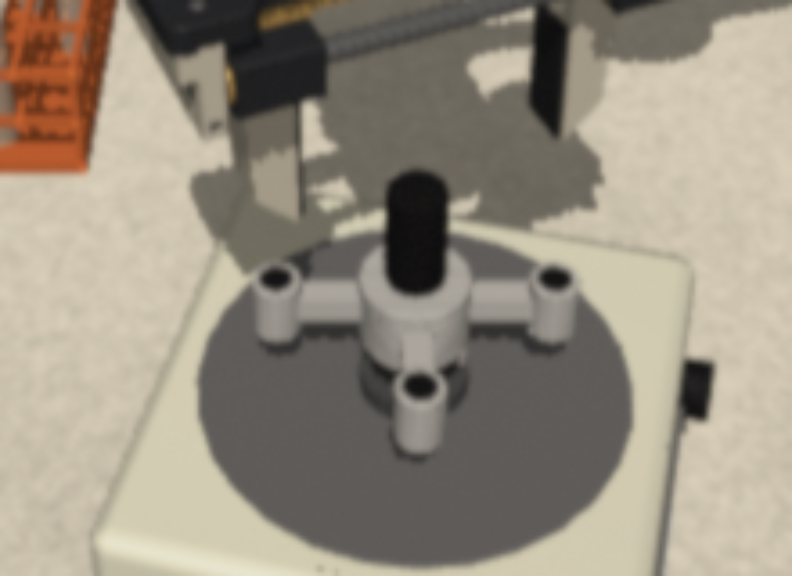

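The rotor stands level on the spindle: left sleeve at (276,278), front at (419,385), right at (554,278), i.e. sleeve angles 16°, 105° and 196°. Next the fingers go over the gap and close.

Call:
arm_command(
  moves=[
    [0,-0.7,-1.2,4,0.5],
    [0,-1.6,-3,10,0],
    [0,-2.5,-4.6,17,0],
    [0,-3.3,-6,23.3,0],
    [0,-3.3,-6,23.3,0],
    [0,-3.3,-6,23.3,0],
    [0,-3.3,-6,23.3,0],
    [0,-3.3,-6,23.3,0],
    [0,-3.3,-6,23.3,0],
    [0,-3.3,-6,23.3,0],
  ],
)

```text
time: 21.25
tool_pos: [447.4, 205.1, 367.1]
tcp_rot: [-2.448, 1.567, 2.549]
contact_force: [-0.1, 0.2, 0.3]
grip_width: 16.4
```

Call:
arm_command(
  moves=[
    [0,0,0,0,0],
    [0,0,0,0,0],
    [0,0,0,0,0],
  ],
)

```text
time: 21.55
tool_pos: [447.4, 205.1, 367.1]
tcp_rot: [-2.45, 1.567, 2.548]
contact_force: [0.0, 0.2, -0.1]
grip_width: 0.4
```

```bash
python3 -c "
from go import *
plan(447.3,205.3,298,16.3)
"
```

```text
t 21.55 tcp [447.42 205.05 367.14] tilt 0.21 jaw 16.34 q [ 0.273  0.318  1.67   0.003  1.156 -0.013] F [ 0.05  0.21 -0.1 ] w 0.4
tool axes
 [[-0.003  0.96   0.281]
 [ 0.002  0.281 -0.96 ]
 [-1.    -0.002 -0.003]]
shift cm [ 6.914  0.012 -0.008] turn 0.03616446648215543 -179.96383553351785
```

Call:
arm_command(
  moves=[
    [1,0,0,0,0],
    [3,0,0,0,0],
    [5,0,0,0,0],
    [6.3,0,0,0,0],
    [6.9,0,0,0,0],
    [6.9,0,0,0,0],
    [6.9,0,0,0,0],
  ],
)

```text
time: 22.25
tool_pos: [447.4, 205.3, 298.4]
tcp_rot: [-2.592, 1.568, 2.406]
contact_force: [0.7, 0.1, 0.2]
grip_width: 0.1
```

```bash
python3 -c "
from go import *; from ang import ang
c=bot.capture('side'); print(ang(c)); f=c['frame'][260:420,230:450]; cv2.imwrite('pics/g_side.png',cv2.resize(f,None,fx=3.6,fy=3.6))
plan(447.3,205.3,298,16.3)
"
```

```text
[(16.0, 50.3), (118.8, 43.3), (105.0, 48.8), (117.6, 54.8)]
t 22.3 tcp [447.45 205.28 298.7 ] tilt 0.17 jaw 16.34 q [ 0.274  0.4    1.762  0.003  0.98  -0.013] F [-0.13 -0.01  0.22] w 0.3
tool axes
 [[-0.002  0.96   0.281]
 [ 0.002  0.281 -0.96 ]
 [-1.    -0.001 -0.003]]
shift cm [ 0.07  -0.014 -0.006] turn 0.03796500741268716 -179.96203499258732
```

View pics/g_side.png

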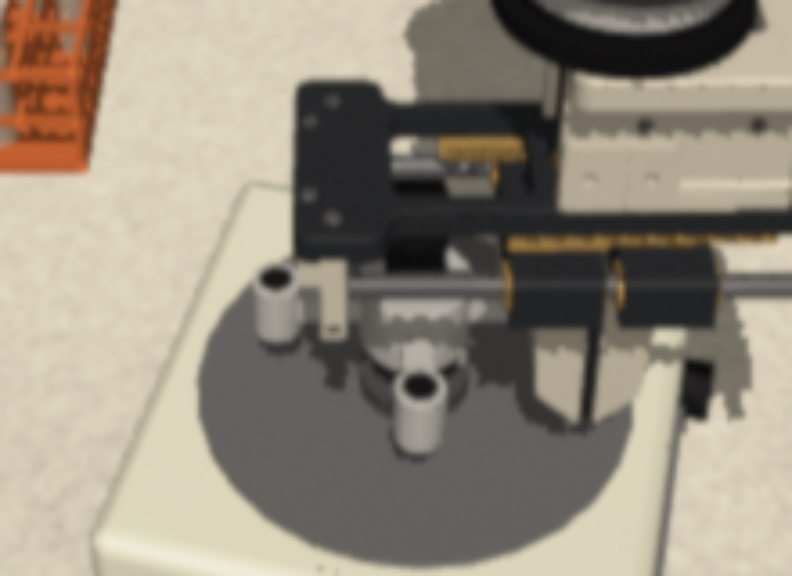

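The closed fingers at (585,410) stand free in the gap between the front sleeve and the hidden one, and the rotor hasn't moved (105.0°). I'll sweep along tool +z, then lift clear.

Call:
arm_command(
  moves=[
    [0,0,0.4,0,0],
    [0,0,0.9,0,0],
    [0,0,1.45,0,0],
    [0,0,2.05,0,0],
    [0,0,2.7,0,0],
    [0,0,3.5,0,0],
    [0,0,4.5,0,0],
    [-1.5,0,4.3,0,0],
    [-4.5,0,4.3,0,0],
    [-7,0,4.3,0,0],
  ],
)

```text
time: 23.3
tool_pos: [459.9, 163.2, 369.5]
tcp_rot: [-2.665, 1.568, 2.332]
contact_force: [0.3, 0.7, 0.5]
grip_width: 0.0
```

```bash
python3 -c "
from ang import *; from plant import bot
for i in range(24):
    t=bot.get_obs()['time']; c=bot.capture('side')
    if i==0: cv2.imwrite('pics/k_side.png',c['frame'])
    if i<6 or i%3==0: print(t,ang(c))
print(bot.get_obs()['tool_pos'])
cv2.imwrite('pics/l_side.png',c['frame'])
"
```

```text
23.3 [(-5.2, 50.5), (171.4, 48.0), (81.6, 50.5)]
23.35 [(-0.2, 50.3), (177.0, 47.6), (142.6, 48.1), (109.5, 46.4), (87.1, 50.3)]
23.4 [(5.0, 50.6), (-178.2, 47.8), (145.5, 45.6), (111.5, 46.2), (91.8, 50.2)]
23.45 [(9.4, 50.7), (-173.5, 47.7), (114.2, 45.4), (96.3, 50.5)]
23.5 [(13.9, 50.5), (-168.8, 47.6), (51.6, 45.0), (86.7, 45.3), (116.4, 44.7), (100.8, 50.1)]
23.55 [(-164.5, 47.3), (18.0, 50.4), (55.0, 45.3), (88.8, 46.2), (119.3, 43.2), (104.9, 50.1), (118.4, 53.7)]
23.6 [(-160.8, 47.4), (21.9, 50.6), (56.9, 47.4), (90.2, 46.2), (108.9, 50.0)]
23.75 [(-149.8, 47.2), (32.0, 50.8), (64.4, 44.9), (119.0, 49.8)]
23.9 [(-48.4, 48.2), (-141.3, 47.3), (40.5, 50.9), (127.8, 49.8)]
24.05 [(-41.2, 48.7), (-134.0, 47.3), (47.3, 51.0), (134.5, 49.7)]
24.2 [(-35.4, 48.5), (-128.6, 47.2), (52.7, 50.8), (139.7, 49.6)]
24.35 [(-31.6, 48.6), (-124.4, 47.5), (56.5, 51.0), (143.8, 49.5)]
[459.66870204 163.85620555 368.59292866]
```

View pics/k_side.png

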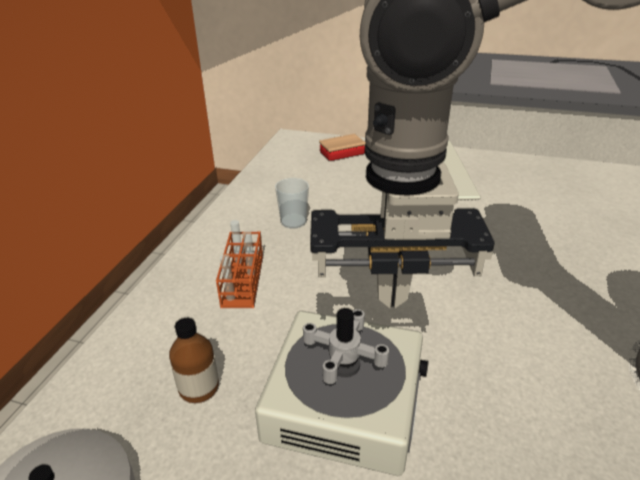

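The gripper stands clear at (400,290) and the rotor was coasting. It turned at 1.85 rad/s at 23.3 s and about 0.46 rad/s around 24.3 s, so it had over 1 s untouched. Next I back the arm away and check that the rotor is at rest and home.

Call:
arm_command(
  moves=[
    [-2,0,0,0,0.2],
    [-5,0,0,0,0.2],
    [-5,0,0,0,0.2],
    [-5,0,0,0,0.2],
    [-5,0,0,0,0.2],
    [-5,0,0,0,0.2],
    [-5,0,0,0,0.2],
    [-5,0,0,0,0.2],
  ],
)

```text
time: 25.3
tool_pos: [459.7, 163.7, 418.1]
tcp_rot: [-2.541, 1.567, 2.457]
contact_force: [0.5, -0.3, -0.2]
grip_width: 18.2
```

```bash
python3 -c "
from ang import *; from go import plan; from plant import bot
import pickle
for i in range(12):
    t=bot.get_obs()['time']; c=bot.capture('side')
    if i%4==0 or i==11: print(t,ang(c))
T=bot.capture('top')
plan(0,0,0)
cv2.imwrite('pics/m_side.png',cv2.resize(c['frame'][280:420,250:440],None,fx=4,fy=4)); cv2.imwrite('pics/m_top.png',T['frame'])
S0=pickle.load(open('c0.pkl','rb'))[1]
for n,(x,y,w,h) in dict(bottle=(160,315,65,90),rack=(212,218,60,92),beaker=(270,175,45,55)).items():
    print(n,cv2.absdiff(S0['frame'],c['frame'])[y:y+h,x:x+w].mean())
g=cv2.cvtColor(c['frame'],cv2.COLOR_BGR2GRAY); m=(g[300:350,330:360]<40).astype(np.uint8); n,l,st,ce=cv2.connectedComponentsWithStats(m)
for i in range(1,n):
  if st[i,4]>60: print('knob',st[i],ce[i]+[330,300])
for zu in (105,106,110): print(zu,[proj(c,[510.9,180.2,zu+k]).round(1) for k in (28,49,70)])
"
```

```text
25.3 [(-27.4, 49.0), (-119.8, 47.1), (61.1, 51.1), (148.6, 49.6)]
25.5 [(-27.4, 49.0), (-119.8, 47.1), (61.1, 51.1), (148.6, 49.6)]
25.7 [(-27.2, 48.9), (-119.8, 47.1), (61.1, 51.1), (148.6, 49.6)]
25.85 [(-27.4, 49.0), (-119.8, 47.1), (61.1, 51.1), (148.6, 49.6)]
t 25.95 tcp [459.77 163.73 418.61] tilt 0.17 jaw 16.34 q [ 0.184  0.263  1.597  0.003  1.282 -0.102] F [ 0.26 -0.43  0.3 ] w 18.0
tool axes
 [[-0.002  0.96   0.281]
 [ 0.002  0.281 -0.96 ]
 [-1.    -0.001 -0.003]]
shift cm [ 41.903 -48.683   2.896] turn None None
bottle 18.240683760683762
rack 20.263949275362318
beaker 30.57872053872054
knob [  8   9  16  33 471] [345.23566879 324.95116773]
105 [array([345.7, 337. ]), array([346., 325.]), array([346.3, 312.5])]
106 [array([345.7, 336.5]), array([346. , 324.4]), array([346.3, 311.9])]
110 [array([345.7, 334.2]), array([346.1, 322.1]), array([346.4, 309.4])]
```

View pics/m_side.png

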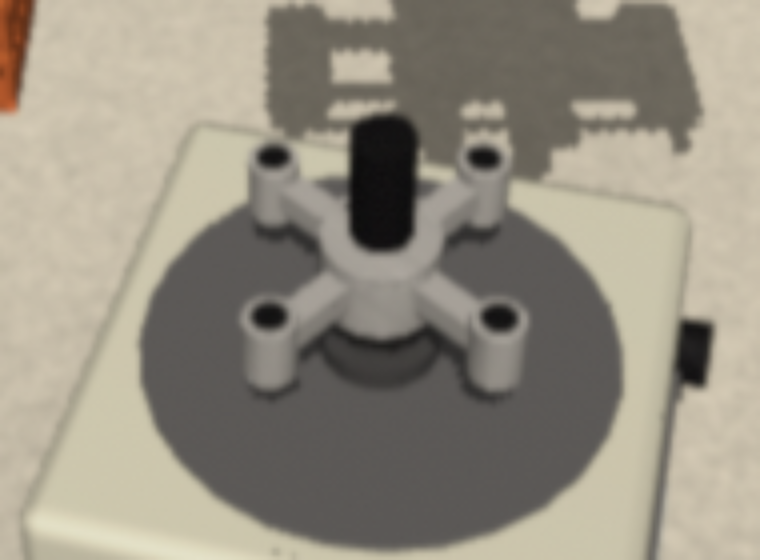

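The rotor is still, upright and level, with its hub on the collar; the sleeves are at (270,316), (273,157), (484,157) and (500,318). The image differences around the bystanders need checking before hand-in.

```bash
python3 -c "
import cv2,numpy as np
a=cv2.imread('pics/side0.png').astype(np.float32);b=cv2.imread('pics/k_side.png').astype(np.float32)
for n,(x,y,w,h) in dict(bottle=(160,315,65,90),rack=(212,218,60,92),beaker=(270,175,45,55),floor=(480,380,60,60)).items():
    A=a[y:y+h,x:x+w].mean(2);B=b[y:y+h,x:x+w].mean(2); print(n,A.mean(),B.mean(),cv2.phaseCorrelate(A,B))
"
```

```text
bottle 108.632416 127.735664 ((-0.01784988621731287, 0.006046429145563081), 0.9605823675791423)
rack 122.196976 143.39789 ((-0.04877238541887863, -0.020206557189233365), 0.9657120108604431)
beaker 144.40526 164.47583 ((0.5411564236320103, -0.19824126619398186), 0.5365756047213519)
floor 94.85722 184.87767 ((-3.146009901562593, 1.5985404552830396), -0.066774759027693)
```

The picture only got brighter (exposure); the bystanders moved less than 1 px, and the arm never went near them. Handing in.

```bash
python3 -c "
from plant import bot
print(bot.close_job())"
```

```text
the job is handed in; nothing more can be done
None
```

The rotor is fitted on the spindle and pressed home, and it was spun and left standing still. I handed the job in at about 26 s.

- **Fit and press:** I gripped the rotor twice on the bench to centre it. Its underside met the collar about 110.5 mm above the bench. The collar slid at 8–9 N and stopped about 106 mm up, 1 mm above the seat point. I then held about 17 N, and after that about 21 N for half a second. These forces are the wrist reading less the carried weight, taken only at the end of each call. The highest was about 21 N.
- **First spin:** I turned the rotor by its knob and let go. It dropped below 0.4 rad/s only about 0.8 s after release, which was too close to the limit to trust, so I pushed it again.
- **Second spin:** I pushed one sleeve with the closed fingertips and lifted clear. The side camera showed 1.85 rad/s with the gripper already clear, and still about 0.46 rad/s a second later.
- **Last checks:** The sleeve angles did not change over the last 0.55 s. The rotor looked upright, and the knob's position in the image matched the underside at 105–106 mm, so it was still home. The arm was well clear.
- **Bystanders:** The bottle and rack had not moved. The beaker matched to within about half a pixel, though less cleanly than the other two. A first plain comparison of pictures disagreed, but only because the later picture was brighter.

I had no direct reading of the collar or spindle, or of the force between the fingers and the rotor. Those results come from the camera and the wrist force.

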